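# Shoe creams in order of shade

### The arm

A 6-joint arm with a two-finger parallel gripper is mounted at the origin on the work surface. World frame = base frame: x ahead of the robot, y to its left, z up, the work surface at z = 0. Lengths are in m, angles in rad, forces in N, time in s.
With the tool pointing down it reaches from about 0.325 to 0.775 m from the base axis. Payload 5.5 kg.
Tool frame: the origin (TCP) lies on the centre line of the jaws, within the pads' length; the fingertips stand 11 mm ahead of it and the grasp point (between the pads) lies 8 mm behind it (env.tips_ahead is the distance from the TCP to the fingertips, in m); z points along the fingers, y is the line along which they close (so a half turn about z gives the same grasp; the last joint's range is limited). The gripper opens to 88 mm and grips with 3 to 60 N. Pads are 20 mm wide; open, the fingers measure 115 mm over their backs; the gripper's body (75 mm by 178 mm) begins 61 mm behind the grasp point.
Start: joints at [-1.254, 0.091, 1.231, -0, 1.82, -0.057], TCP at [0.219, -0.559, 0.234] pointing down, gripper open.
Joint ranges: [-2.87, 2.87], [-0.86, 2.18], [0.17, 2.46], [-1.51, 4.65], [0.06, 2.69], [-2.65, 2.65]. Speed limits (rad/s): [2.57, 2.57, 3.01, 3.14, 3.14, 3.14].

### API

Orientations are given as a unit quaternion [x, y, z, w].
In Python, from plant import env, effector, kin, readout, optics, workorder gives the robot as it stands. Calls block until the motion is done:
- env.move_ptp(position, orientation): joint-space move of the TCP to a pose.
- env.move_l(position, rot=None, max_speed=0.15): straight line of the TCP; rot=None keeps the orientation; max_speed is the mean speed in m/s.
- env.move_joints(angles): joint-space move.
- effector.gripper_to(opening): opening from 0.0 (shut) to 1.0 (fully open); the grip force is fixed at half the most; returns when the fingers have stopped.
- env.sleep(seconds).
- kin.ik(position, orientation): joint angles nearest the present ones, or None.
- readout.sense(): the state.
- optics.grab_frame(name): name is "scene" or "top" or "wrist"; returns (picture, depth): 480x640x3 uint8, blue, green, red; 480x640 float32, m along the optical axis (not along the pixel's ray), 0 where there is no reading.
- optics.camera_info(name): a dict with "intrinsics" (3x3 intrinsics, pixels), "pose" (4x4, takes a point from camera to world coordinates); the wrist camera has in their place "hand_eye" (4x4, takes a point from camera to tool coordinates, whose origin is the TCP and whose axes are the flange's). Camera axes: x right, y down, z forward; pixel columns grow to the right and rows downward; lengths in m; the calibration is good to about 2 mm. A picture is of the moment at which its call begins: read the wrist's pose just before it. camera_info takes no time and is no camera call.
A pose or a line that the arm cannot do raises env.MotionError and nothing moves.
- workorder.close_job(): hands the job in; it is judged then, once.
Trained networks look in the newest picture that a camera, given by its name, has taken for a name from the list of things; names that differ only in an ending like _2 or _b are one class to them, and where a whole thing is asked for, a point or a joint stands for the part that bears it (a point fixed in the world has none). Each returns a list of dicts, best first, with "score" (0 to 1); they miss things now and then, are a little off and sometimes report something else, mostly with a low value. They report only what shows in the picture. A call takes as long as a camera call.
- optics.cut_out(camera, target): "mask" (480x640 bool, what is visible of it).
- optics.landmark_of(camera, target): "xyz" ([x, y, z] in m, in world coordinates, good to about 4 mm: a listed point, or the origin of a listed thing).
The state is a dict: "time": time; "q": joint angles; "joint_velocities": joint speeds; "tau": joint torques, N m; "tcp_pos": TCP position; "tcp_rot": TCP orientation; "wrist_force": force on the tool from outside, world axes, zero at the start; "ft_torque": the same for the moment, N m; "gripper_width": opening from 0.0 (shut) to 1.0 (fully open); "finger_force": force on a finger pad.
Only numpy, scipy, OpenCV 4.12 (cv2) and the standard library are available. Lean on these libraries where they do the work, as an engineer would, in place of code of your own. Each camera call takes 0.05 s, during which the arm holds its last target. There are 200 camera calls.

### The job

Line up the four shoe cream jars on the row of cork marks in order of shade, one jar upright and centred on each mark: the lightest next to the wooden key box, getting darker step by step, to the darkest next to the blue dish. Set each jar down gently, without dropping it or knocking any over, and leave the key box and the dish where they are.

Things in the scene. Friction and masses are not known exactly. Their poses are not given: they have to be found in the camera images.
- jar_cream: Loose shoe cream jar: opal white glass body 50 mm across, 35 mm tall, with a band of its shade; on top a lid 45 mm across, 48 mm total height. Lid and band are pale cream, the lightest. About 110 g. Origin: centre of the underside, z up. The jars differ only in shade; at the start they stand upright on the ledge (z = 0), on the robot's side of the marks.
- jar_tan: Loose shoe cream jar: opal white glass body 50 mm across, 35 mm tall, with a band of its shade; on top a lid 45 mm across, 48 mm total height. Lid and band are orange-tan, second lightest. About 110 g. Origin: centre of the underside, z up. The jars differ only in shade; at the start they stand upright on the ledge (z = 0), on the robot's side of the marks.
- jar_brown: Loose shoe cream jar: opal white glass body 50 mm across, 35 mm tall, with a band of its shade; on top a lid 45 mm across, 48 mm total height. Lid and band are dark chocolate brown, second darkest. About 110 g. Origin: centre of the underside, z up. The jars differ only in shade; at the start they stand upright on the ledge (z = 0), on the robot's side of the marks.
- jar_black: Loose shoe cream jar: opal white glass body 50 mm across, 35 mm tall, with a band of its shade; on top a lid 45 mm across, 48 mm total height. Lid and band are black, the darkest. About 110 g. Origin: centre of the underside, z up. The jars differ only in shade; at the start they stand upright on the ledge (z = 0), on the robot's side of the marks.
- mark1: Fixed round cork mark, 60 mm across, 2 mm thick, on a dark walnut runner (75 x 345 x 6 mm): the left-hand end (largest y) of the straight row of four seen from the robot, 85 mm apart. Origin: centre of its underside, 6 mm above the ledge; its top, where a jar stands, is 2 mm higher. Its y axis points left along the row, x away from the robot. Empty at the start.
- mark2: Fixed round cork mark, 60 mm across, 2 mm thick, on a dark walnut runner (75 x 345 x 6 mm): second from the left of the straight row of four seen from the robot, 85 mm apart. Origin: centre of its underside, 6 mm above the ledge; its top, where a jar stands, is 2 mm higher. Its y axis points left along the row, x away from the robot. Empty at the start.
- mark3: Fixed round cork mark, 60 mm across, 2 mm thick, on a dark walnut runner (75 x 345 x 6 mm): third from the left of the straight row of four seen from the robot, 85 mm apart. Origin: centre of its underside, 6 mm above the ledge; its top, where a jar stands, is 2 mm higher. Its y axis points left along the row, x away from the robot. Empty at the start.
- mark4: Fixed round cork mark, 60 mm across, 2 mm thick, on a dark walnut runner (75 x 345 x 6 mm): the right-hand end (smallest y) of the straight row of four seen from the robot, 85 mm apart. Origin: centre of its underside, 6 mm above the ledge; its top, where a jar stands, is 2 mm higher. Its y axis points left along the row, x away from the robot. Empty at the start.
- key_box: Light wooden key box with a small brass drawer knob towards the robot: 85 mm deep (x), 110 mm wide (y), 60 mm tall, 0.6 kg, standing loose beyond one end of the row of marks (either end, changing from start to start), centre about 125 mm along from the last mark. Origin: centre of the underside. To be left where it is.
- dish: Round blue ceramic dish, 106 mm across the rim, 26 mm tall, with keys and coins in it, 0.35 kg, standing loose beyond the other end of the row, centre about 125 mm from the last mark. Origin: centre of the underside. To be left where it is. (A yellow torch and a chrome bulldog clamp lie farther out to the sides and play no part.)

How it is judged:
At the end, for the whole second after the job is handed in: Counted from the key box's end of the row, the marks carry the cream, tan, brown and black jar, in that order; each jar stands on its mark within 12 mm of its centre, upright within 0.1 rad and at rest; key box and dish are within 15 mm of where they began (((horizontal distance between key_box and mark1 below 0.2 m and horizontal distance between jar_cream and mark1 below 0.012 m and z of jar_cream in the frame of mark1 below 0.007 m and horizontal distance between jar_tan and mark2 below 0.012 m and z of jar_tan in the frame of mark2 below 0.007 m and horizontal distance between jar_brown and mark3 below 0.012 m and z of jar_brown in the frame of mark3 below 0.007 m and horizontal distance between jar_black and mark4 below 0.012 m and z of jar_black in the frame of mark4 below 0.007 m) or (horizontal distance between key_box and mark4 below 0.2 m and horizontal distance between jar_cream and mark4 below 0.012 m and z of jar_cream in the frame of mark4 below 0.007 m and horizontal distance between jar_tan and mark3 below 0.012 m and z of jar_tan in the frame of mark3 below 0.007 m and horizontal distance between jar_brown and mark2 below 0.012 m and z of jar_brown in the frame of mark2 below 0.007 m and horizontal distance between jar_black and mark1 below 0.012 m and z of jar_black in the frame of mark1 below 0.007 m)) and angle between each of jar_cream, jar_tan, jar_brown, jar_black's own z axis and vertical below 0.1 rad and linear speed of each of jar_cream, jar_tan, jar_brown, jar_black below 0.02 m/s and distance of each of key_box, dish from where it was at the start of the episode below 0.015 m); the robot touches nothing.
It fails at once if a jar is knocked over (tilted beyond 0.7 rad) (angle between any of jar_cream, jar_tan, jar_brown, jar_black's own z axis and vertical above 0.7 rad).
It fails at once if a jar is dropped (faster than 0.8 m/s within 40 mm of the ledge) ((height (world z) of jar_cream below 0.04 m and linear speed of jar_cream above 0.8 m/s) or (height (world z) of jar_tan below 0.04 m and linear speed of jar_tan above 0.8 m/s) or (height (world z) of jar_brown below 0.04 m and linear speed of jar_brown above 0.8 m/s) or (height (world z) of jar_black below 0.04 m and linear speed of jar_black above 0.8 m/s)).
It fails at once if the key box or the dish is pushed more than 15 mm from its place (distance of any of key_box, dish from where it was at the start of the episode above 0.015 m).
It also fails if it takes over 93 s, if anything falls off the work surface, if the arm or the gripper's body presses on something with over 40 N, if the wrist force passes 120 N, or if a joint passes its speed limit or range.

## Working session

There is one attempt and no reset: what is moved stays moved. The work goes in short steps, each a Python script; the robot and the scene stay as the last script left them, time stands still between calls to the robot, and variables do not carry over. Pictures are saved under pics/ and viewed, at most 14 in all, crops included, and the job is handed in when it is done.

```bash
mkdir -p pics
python3 - <<'E'
from plant import env, effector, kin, readout, optics, workorder
import cv2,numpy as np
for c in("top","scene"):
    p,d=optics.grab_frame(c); cv2.imwrite(f"pics/{c}0.png",p)
    print(c,optics.camera_info(c)["pose"][:3,3].round(3))
    for n in "jar_cream jar_tan jar_brown jar_black mark1 mark2 mark3 mark4 key_box dish".split():
        print(n,[(np.round(r["xyz"],3).tolist(),round(r["score"],2)) for r in optics.landmark_of(c,n)][:2])
s=readout.sense();print(s["time"],s["tcp_rot"],s["gripper_width"])
E
```

```text
top [0.346 0.016 1.12 ]
jar_cream [([0.445, 0.221, -0.002], 0.72)]
jar_tan [([0.463, -0.213, 0.001], 0.88)]
jar_brown [([0.434, -0.093, -0.002], 0.78)]
jar_black [([0.437, 0.069, -0.001], 0.6)]
mark1 [([0.589, -0.085, 0.005], 0.96), ([0.597, 0.002, 0.006], 0.9)]
mark2 [([0.589, -0.085, 0.005], 0.96), ([0.597, 0.002, 0.006], 0.9)]
mark3 [([0.589, -0.085, 0.005], 0.96), ([0.597, 0.002, 0.006], 0.9)]
mark4 [([0.589, -0.085, 0.005], 0.96), ([0.597, 0.002, 0.006], 0.9)]
key_box [([0.612, -0.216, -0.001], 0.84)]
dish [([0.66, 0.29, -0.001], 0.97)]
scene [0.822 0.472 0.768]
jar_cream [([0.442, 0.222, -0.002], 0.92)]
jar_tan [([0.469, -0.214, -0.001], 0.84)]
jar_brown [([0.433, -0.093, -0.005], 0.95)]
jar_black [([0.439, 0.068, -0.003], 0.78)]
mark1 [([0.593, -0.082, 0.004], 0.94), ([0.601, -0.004, 0.009], 0.84)]
mark2 [([0.593, -0.082, 0.004], 0.94), ([0.601, -0.004, 0.009], 0.84)]
mark3 [([0.593, -0.082, 0.004], 0.94), ([0.601, -0.004, 0.009], 0.84)]
mark4 [([0.593, -0.082, 0.004], 0.94), ([0.601, -0.004, 0.009], 0.84)]
key_box [([0.615, -0.211, -0.004], 0.59)]
dish [([0.661, 0.292, -0.001], 0.69), ([0.433, -0.092, 0.0], 0.63)]
1.1 [ 9.82586275e-01  1.85806918e-01  1.74044114e-05 -3.81918158e-05] 1.0032092410367195
```

```bash
cat > h.py <<'E'
from plant import env, effector, kin, readout, optics, workorder
import cv2,numpy as np
from scipy.spatial.transform import Rotation as R
def center(cam,mask,z,top=False):
    """centre of a disc mask whose plane is at height z"""
    i=optics.camera_info(cam);K=np.array(i["intrinsics"]);T=np.array(i["pose"])
    c=max(cv2.findContours(mask.astype(np.uint8),0,1)[0],key=cv2.contourArea)[:,0].astype(float)
    ray=(np.linalg.inv(K)@np.c_[c,np.ones(len(c))].T).T@T[:3,:3].T
    P=T[:3,3]+ray*((z-T[2,3])/ray[:,2])[:,None]
    (x,y),r=cv2.minEnclosingCircle(P[:,:2].astype(np.float32))
    return np.array([x,y]),r
E
python3 - <<'E'
from h import *
p,d=optics.grab_frame("top")
for r in optics.landmark_of("top","mark1"): print(np.round(r["xyz"],3),round(r["score"],2))
for r in optics.cut_out("top","mark1"): print("mark",round(r["score"],2),r["mask"].sum(),*center("top",r["mask"],.008))
for n in "jar_cream jar_tan jar_brown jar_black".split():
    for r in optics.cut_out("top",n)[:2]: print(n,round(r["score"],2),r["mask"].sum(),*center("top",r["mask"],.048))
E
```

```text
[ 0.589 -0.084  0.003] 0.97
[0.61  0.085 0.004] 0.95
[0.599 0.    0.008] 0.9
[0.62  0.165 0.007] 0.86
mark 0.97 581 [0.62228036 0.16830434] 0.029624413698911667
mark 0.92 627 [6.02359235e-01 2.98832107e-04] 0.03098978102207184
mark 0.88 600 [0.61264968 0.08494538] 0.029773937538266182
mark 0.82 628 [ 0.59314561 -0.08554827] 0.03019527904689312
jar_cream 0.65 539 [0.44220906 0.22039683] 0.027176115661859512
jar_tan 0.84 549 [ 0.46361384 -0.20740244] 0.02762131206691265
jar_brown 0.83 488 [ 0.4317717  -0.09063432] 0.025962533429265022
jar_black 0.74 511 [0.43414953 0.06640325] 0.025979705154895782
```

View pics/top0.png

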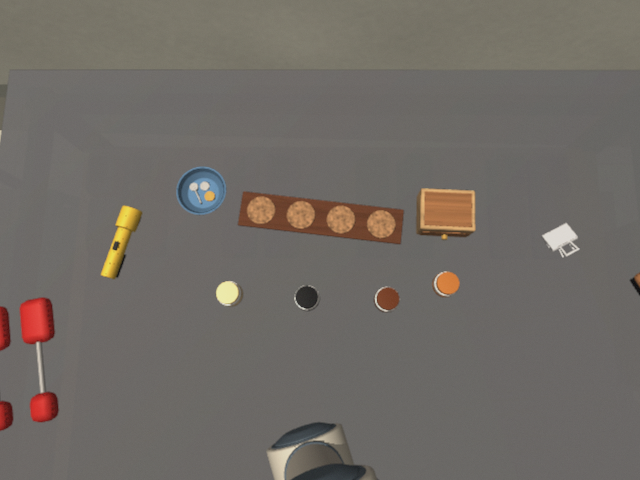

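The picture shows the key box to the right at (447,212), so mark4 is its neighbour, and the dish left at (201,190). The jars, left to right, are cream (228,293), black (306,297), brown (387,299) and tan (447,284). Next I refine positions with the wrist camera over the first jar and over the marks.

```bash
cat >> h.py <<'E'
def campose(cam):
    i=optics.camera_info(cam)
    if "pose" in i: return np.array(i["pose"])
    s=readout.sense();T=np.eye(4);T[:3,:3]=R.from_quat(s["tcp_rot"]).as_matrix();T[:3,3]=s["tcp_pos"]
    return T@np.array(i["hand_eye"])
def cloud(cam,T,d):
    K=np.array(optics.camera_info(cam)["intrinsics"])
    v,u=np.mgrid[:480,:640]
    return (np.stack([(u-K[0,2])/K[0,0]*d,(v-K[1,2])/K[1,1]*d,d],-1))@T[:3,:3].T+T[:3,3]
def top_discs(cam,name,zlo,zhi):
    """(xy,r,mean z,score) of the upper face of each detection, from depth"""
    T=campose(cam);p,d=optics.grab_frame(cam);C=cloud(cam,T,d);out=[]
    for r in optics.cut_out(cam,name):
        Q=C[r["mask"]&(d>0)];Q=Q[(Q[:,2]>zlo)&(Q[:,2]<zhi)]
        if len(Q)<50: continue
        (x,y),rad=cv2.minEnclosingCircle(Q[:,:2].astype(np.float32))
        out.append((np.round([x,y],4),np.round(Q[:,:2].mean(0),4),round(rad,4),round(Q[:,2].mean(),4),round(r["score"],2)))
    return p,out
def down(yang):  # tool pointing down, closing line (tool y) at angle yang in the world
    th=(yang+np.pi/2)/2
    return np.array([np.cos(th),np.sin(th),0,0])
Q=down(-0.1146)
E
python3 - <<'E'
from h import *
print(np.round(optics.camera_info("wrist")["hand_eye"],3))
for n in "jar_cream jar_tan jar_brown jar_black".split(): print(n,top_discs("top",n,.042,.06)[1])
print(top_discs("top","mark1",0,.02)[1])
for pos in([.55,-.02,.30],[.55,.11,.30],[.40,.21,.2]):
    env.move_ptp(pos,Q); env.sleep(.2)
    p,o=top_discs("wrist","mark1",0,.02);print(pos,readout.sense()["time"]);print(*o,sep="\n")
p,o=top_discs("wrist","jar_cream",.04,.06);print(o,optics.landmark_of("wrist","jar_cream"))
cv2.imwrite("pics/w0.png",p);s=readout.sense();print(s["tcp_pos"],s["q"])
E
```

```text
[[-0.    -0.952 -0.305  0.085]
 [ 1.    -0.    -0.     0.   ]
 [ 0.    -0.305  0.952 -0.151]
 [ 0.     0.     0.     1.   ]]
jar_cream [(array([0.4443, 0.2244]), array([0.4437, 0.2241]), 0.0229, np.float64(0.0491), 0.85)]
jar_tan [(array([ 0.4657, -0.2115]), array([ 0.4651, -0.2114]), 0.0225, np.float64(0.0492), 0.84)]
jar_brown []
jar_black [(array([0.4365, 0.0676]), array([0.4363, 0.0676]), 0.0224, np.float64(0.0493), 0.83)]
[(array([0.6128, 0.0842]), array([0.6125, 0.084 ]), 0.0299, np.float64(0.009), 0.86), (array([ 0.6028, -0.0015]), array([ 0.6031, -0.001 ]), 0.0298, np.float64(0.0091), 0.73), (array([0.6235, 0.1681]), array([0.6231, 0.1678]), 0.0302, np.float64(0.009), 0.71), (array([ 0.5937, -0.0847]), array([ 0.5928, -0.0839]), 0.031, np.float64(0.0092), 0.58)]
[0.55, -0.02, 0.3] 4.5167
(array([0.6134, 0.0836]), array([0.6134, 0.0842]), 0.0298, np.float64(0.0079), 0.92)
(array([ 0.6027, -0.0007]), array([0.603, 0.   ]), 0.0304, np.float64(0.0078), 0.92)
(array([ 0.5934, -0.0854]), array([ 0.5937, -0.0845]), 0.0307, np.float64(0.0078), 0.9)
(array([0.621 , 0.1566]), array([0.
[... 186 characters left out ...]
9]), array([0.6135, 0.0844]), 0.0301, np.float64(0.0079), 0.69)
(array([0.6228, 0.1682]), array([0.6229, 0.1688]), 0.0298, np.float64(0.0079), 0.66)
(array([ 0.5934, -0.0854]), array([ 0.5937, -0.0842]), 0.031, np.float64(0.0078), 0.62)
[0.4, 0.21, 0.2] 6.5333
(array([0.6233, 0.1674]), array([0.6224, 0.169 ]), 0.0317, np.float64(0.0079), 0.61)
(array([0.6134, 0.0844]), array([0.6125, 0.0849]), 0.031, np.float64(0.0079), 0.59)
[(array([0.4444, 0.2248]), array([0.4442, 0.2258]), 0.0226, np.float64(0.0477), 0.9)] [{'xyz': [0.4432, 0.2254, 0.0043], 'score': 0.82}]
[0.40034365 0.20981977 0.20006139] [ 4.07461162e-01 -3.15107648e-01  1.66654986e+00 -1.88699118e-05
  1.79018645e+00  5.22632707e-01]
```

View pics/w0.png

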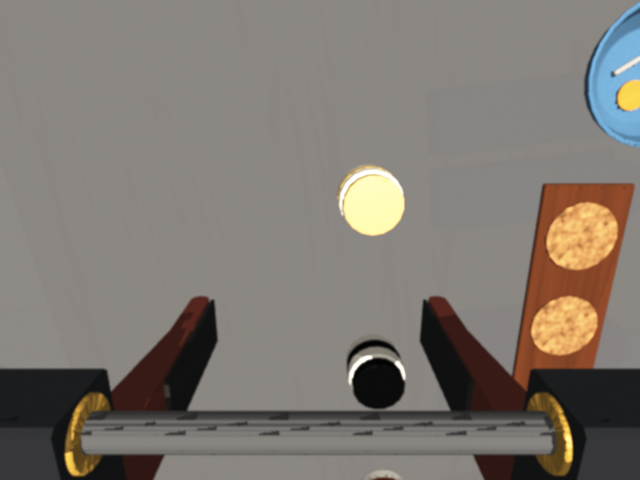

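The wrist view shows cream at (372,203), black at (376,380), and marks 1 and 2 at (582,236) and (565,325). The wrist and top cameras agree to about 1 mm and the heights are right. Now I place the first jar.

```bash
cat >> h.py <<'E'
M=[None,(.6229,.1685),(.6134,.0842),(.6032,-.0003),(.5936,-.0850)]
def look(name,guess):
    env.move_ptp([guess[0],guess[1]-.05,.2],Q); env.sleep(.15)
    p,o=top_discs("wrist",name,.04,.07)
    o=[a for a in o if np.linalg.norm(a[0]-guess)<.03]
    print(name,readout.sense()["time"],o); return p,o
def pick_place(name,guess,k):
    effector.gripper_to(.95)
    p,o=look(name,guess); g=o[0][0]; assert abs(o[0][2]-.0225)<.003
    env.move_ptp([*g,.10],Q); env.move_l([*g,.018],max_speed=.12)
    effector.gripper_to(0.0); s=readout.sense(); print("grip",s["gripper_width"]*88,s["finger_force"])
    assert s["gripper_width"]*88>40
    env.move_l([*g,.13],max_speed=.15)
    env.move_ptp([*M[k],.13],Q)
    env.move_l([*M[k],.05],max_speed=.15); env.move_l([*M[k],.0265],max_speed=.04); env.sleep(.2)
    s=readout.sense();print("set",s["tcp_pos"],s["wrist_force"],s["gripper_width"]*88)
    effector.gripper_to(.8); env.move_l([*M[k],.12],max_speed=.15)
    p,o=look(name,M[k]); print("err mm",(o[0][0]-M[k])*1e3 if o else None); return p
E
python3 - <<'E'
from h import *
cv2.imwrite("pics/c1.png",pick_place("jar_cream",(.4444,.2248),4));print(readout.sense()["time"])
E
```

```text
jar_cream 7.5917 [(array([0.4447, 0.2248]), array([0.4447, 0.2253]), 0.0225, np.float64(0.0478), 0.58)]
grip 49.65608734217987 30.000115156872198
set [ 0.59356713 -0.084982    0.02628545] [ 0.4610188  -0.65581095 -0.50280778] 49.578337968962146
jar_cream 15.4167 [(array([ 0.5948, -0.085 ]), array([ 0.5953, -0.0833]), 0.0248, np.float64(0.0544), 0.97)]
err mm [1.2 0. ]
15.4167
```

View pics/c1.png

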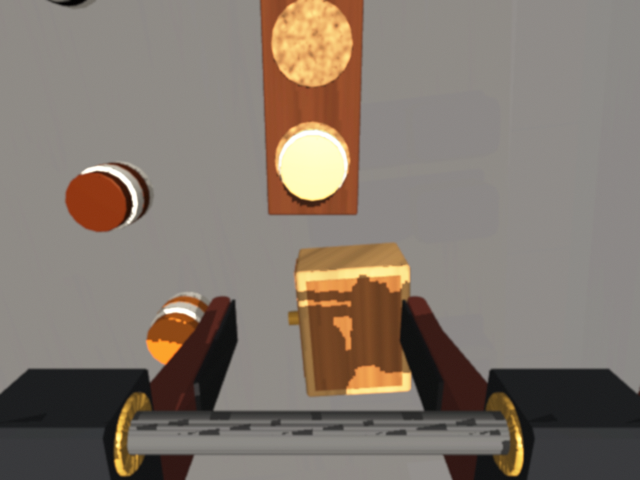

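Cream stands centred on mark4 at (313,165), about 1 mm off, and the box is untouched. I place the other three the same way.

Run:
```python
from h import *
for n,g,k in(("jar_tan",(.4655,-.2115),3),("jar_brown",(.434,-.093),2),("jar_black",(.4365,.0676),1)):
    pick_place(n,g,k)
env.move_ptp([.40,0,.3],Q)
p,_=optics.grab_frame("top"); p2,_=optics.grab_frame("scene")
for n in("key_box","dish"):print(n,[(r["xyz"],r["score"]) for r in optics.landmark_of("top",n)])
cv2.imwrite("pics/end.png",np.vstack([p[120:360,100:560],p2[100:440,90:550]]));print(readout.sense()["time"])
```

```text
jar_tan 16.8583 [(array([ 0.4663, -0.2124]), array([ 0.4662, -0.2118]), 0.0225, np.float64(0.0478), 0.81)]
grip 49.39496112527903 30.00015822413843
set [ 6.03185332e-01 -3.13519268e-04  2.62780379e-02] [ 0.17302248  0.52051814 -2.99206775] 49.66102074596961
jar_tan 24.3833 [(array([ 6.044e-01, -5.000e-04]), array([0.6047, 0.0015]), 0.0251, np.float64(0.0542), 0.78)]
err mm [ 1.2 -0.2]
jar_brown 25.8667 [(array([ 0.4349, -0.0932]), array([ 0.435 , -0.0925]), 0.0225, np.float64(0.0478), 0.67)]
grip 49.57726637180814 30.00019084332962
set [0.61339728 0.08422261 0.02629358] [-1.01275727  0.0738405  -1.03755668] 49.77865919453514
jar_brown 33.3917 [(array([0.6146, 0.0843]), array([0.6149, 0.0862]), 0.025, np.float64(0.0543), 0.66)]
err mm [1.2 0.1]
jar_black 34.825 [(array([0.4368, 0.0675]), array([0.4373, 0.0681]), 0.0225, np.float64(0.0478), 0.94)]
grip 49.11966271104089 30.000172834843397
set [0.62287041 0.16848941 0.02624146] [-0.13817396 -0.53860664 -1.96916479] 49.1160979832914
jar_black 42.2167 [(array([0.6239, 0.1685]), array([0.6244, 0.1704]), 0.025, np.float64(0.0543), 0.88)]
err mm [1. 0.]
key_box [([0.6087, -0.2165, 0.0], 0.97)]
dish [([0.6587, 0.2899, -0.0034], 0.77)]
43.475
```

View pics/end.png

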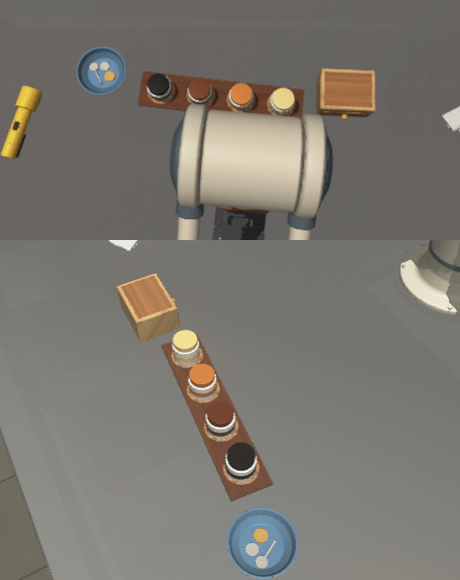

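In the scene view, from box to dish, cream (185,345), tan (202,380), brown (221,418) and black (241,460) all stand upright on their marks. The box and the dish have not moved.

```bash
python3 -c "
from plant import workorder
print(workorder.close_job())"
```

```text
the job is handed in; nothing more can be done
None
```

The job is handed in: cream, tan, brown and black stand upright on their marks in that order from the key box to the dish, each measured about 1 mm off centre, with the box and dish where they were and about 43 s used; the hand-in returned no verdict.

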